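# Add a slotted weight to the wear rig's hanger, slots staggered

### The arm

A 6-joint arm with a two-finger parallel gripper is mounted at the origin on the work surface; the furniture and walls round the work are solid. World frame = base frame: x ahead of the robot, y to its left, z up, the work surface at z = 0. Lengths are in m, angles in rad, forces in N, time in s.
With the tool pointing down it reaches from about 0.15 to 0.775 m from the base axis. Payload 6.1 kg.
Tool frame: the origin (TCP) lies midway between the tips of the shut fingers; the grasp point (between the pads) lies ctrl.pinch_z behind it (ctrl.pinch_z is the distance from the TCP to the grasp point, in m); z points along the fingers, y is the line along which they close (so a half turn about z gives the same grasp; the last joint's range is limited). The gripper opens to 85 mm and grips with 20 to 120 N. Pads are 22 mm wide; open, the fingers measure 114 mm over their backs; the gripper's body (76 mm by 85 mm) begins 54 mm behind the grasp point. The pads swing forward as they close: fully open they stand 13 mm farther back than shut.
Start: joints at [0, 0.126, -0.04, 1.405, 0, 1.571], TCP at [0.525, -0, 0.231] pointing down, gripper open.
Joint ranges: [-2.72, 2.72], [-0.95, 1.95], [-1.27, 1.35], [-1.78, 2.02], [-1.46, 1.47], [-3.14, 3.14]. Speed limits (rad/s): [2.39, 2.39, 3.01, 3.14, 3.14, 3.14].

### API

Orientations are given as a rotation vector (axis times angle).
In Python, from bench import ctrl, imaging gives the robot as it stands.
- The arm moves only by the tool jog_arm, never from a script. Its argument "moves" is a list of rows, each a list of 7 numbers: the shift along the tool's x, y, z in m, then the turn, a rotation vector about the tool's x, y, z in degrees, then the opening, from -1 (shut) to 1 (fully open). In form: [[dx, dy, dz, ax, ay, az, fingers], ...]. A call has 1 to 20 rows; each row shifts and turns the commanded pose from where the row before left it, along the tool's axes as they then stand; what a row does not reach is not made up. A row lasts 1/8 s, in which the tool goes at most 62.5 mm and 10.7 degrees, less where a joint would pass 70% of its speed; a pose out of reach is approached as far as the arm can. A call is refused whole if a number of a shift passes 0.0625 or a number of a turn 10.7, either way. A call with a gripper value outside its range is refused whole. The fingers move at their own pace and stop on an object; "newtons" is the grip in N (left out, the last holds). Time passes only in rows, so rows that do not move let the fingers close. It gives the time, the measured TCP pose, the force, the opening and the grip force at its end, in the units of the state.
- ctrl.get_state(): the state, without advancing time (a new reading comes with each control period).
- imaging.capture(name): name is "scene" or "side" or "wrist"; returns the picture (384x512x3 uint8, red, green, blue); there is no depth.
- imaging.get_calibration(name): a dict with "fx", "fy", "cx", "cy" (pixels), "eye" and "rotation" of the camera in the world. Camera axes: x right, y up, looking along -z (the intrinsics and any distortion apply to the point x, -y, -z); pixel columns grow to the right and rows downward; lengths in m; the calibration is good to about 2 mm. A picture is of the moment at which its call begins: read the wrist's pose just before it. get_calibration takes no time and is no camera call; for the wrist camera it gives the pose at the moment of the call.
- ctrl.hand_in(): hands the job in; it is judged then, once.
The state is a dict: "time": time; "qpos": joint angles; "qd": joint speeds; "effort": joint torques, N m; "tcp_pos": TCP position; "tool_rot": TCP orientation; "contact_force": force on the tool from outside, world axes, zero at the start; "torque": the same for the moment, N m; "opening": finger opening in m; "finger_force": force on a finger pad.
Only numpy, scipy, OpenCV 4.12 (cv2) and the standard library are available. Lean on these libraries where they do the work, as an engineer would, in place of code of your own. Each camera call takes 0.05 s, during which the arm holds its last target. There are 200 camera calls.

### The job

Put the brass slotted weight on the test rig's weight hanger, flat on top of the dark steel one already there. Slide it in sideways under the black head so that the stem sits at the middle of the disc, with its slot facing the opposite way from the steel weight's slot so that neither can slide off. Leave the steel weight seated on the hanger and leave the blue weight where it lies.

Things in the scene. Friction and masses are not known exactly. Their poses are not given: they have to be found in the camera images.
- weight_brass: Brass-coloured slotted disc, 80 mm diameter, 14 mm thick, 0.2-0.45 kg, two parallel grip flats 62 mm apart facing +y and -y. A 15 mm wide slot runs along +x from 7.5 mm behind the centre out through the rim (mouth flared to 22 mm); pale dot opposite. Origin: disc centre on the underside; z up. Lies flat on the bench at the start.
- weight_steel: Dark grey steel slotted disc, 80 mm diameter, 14 mm thick, 0.2-0.45 kg, two parallel grip flats 62 mm apart facing +y and -y. A 15 mm wide slot runs along +x from 7.5 mm behind the centre out through the rim (mouth flared to 22 mm); pale dot opposite. Origin: disc centre on the underside; z up. Sits loose on the hanger's pan, stem at its centre, slot roughly towards the robot.
- weight_blue: Blue-painted slotted disc, 80 mm diameter, 14 mm thick, 0.2-0.45 kg, two parallel grip flats 62 mm apart facing +y and -y. A 15 mm wide slot runs along +x from 7.5 mm behind the centre out through the rim (mouth flared to 22 mm); pale dot opposite. Origin: disc centre on the underside; z up. Lies flat on the bench; not to be used.
- hanger_pan (a point): On the hanger axis at the top of its round steel pan (88 mm wide, 50 mm above the bench); z up, x along the arm. Fixed rig: green base 205x96 mm, low arm, pan, upright stem 7 mm thick with black head 28 mm wide (too wide for a slot), its underside 52 and top 61 mm above the pan: with the steel disc on, 38 mm stay free below it for the 14 mm disc. Only stem and head rise above the pan.
- brass_mouth (a point): Middle of the mouth of the brass weight's slot, on its rim, 40 mm along +x from the disc's axis and 7 mm above its underside; same axes as the brass weight.
Not all that is in view belongs to the job. Of the things that look like the weight_brass, take the one that is nearest to the robot's base at the start.

How it is judged:
By the outcome, as a careful person would: the job done as asked, in the order asked, and still so for the second after the job is handed in, with the robot touching nothing.
It also fails if it takes over 38 s, if anything falls off the work surface, if the arm or the gripper's body presses on something with over 40 N, if the wrist force passes 120 N, or if a joint passes its speed limit or range.

## Working session

There is one attempt and no reset: what is moved stays moved. The work goes in short steps, Python scripts to look and compute and a tool call to move; the robot and the scene stay as the last step left them, time stands still between calls to the robot, and variables do not carry over. Pictures are saved under pics/ and viewed, at most 10 in all, crops included, and the job is handed in when it is done.

Besides the shell and the picture viewer there is one more tool, called after "Call:" as name(argument=value, ...) on one line, values as JSON. jog_arm: Moves the arm, as the interface text tells. Its arguments: {"type":"object","properties":{"moves":{"type":"array"},"newtons":{"type":"number"}},"required":["moves"]}

```bash
mkdir -p pics; python3 - <<'E'
from bench import ctrl, imaging
import cv2, numpy as np
print(ctrl.get_state(), ctrl.pinch_z)
for n in ["scene","side","wrist"]:
    c=imaging.get_calibration(n); print(n,c)
    im=imaging.capture(n); cv2.imwrite(f"pics/{n}0.png",im[:,:,::-1])
a=[cv2.imread(f"pics/{n}0.png") for n in ["scene","side","wrist"]]
E
```

```text
{'time': 0.0, 'qpos': array([-1.27718730e-05,  1.26401512e-01, -4.06021163e-02,  1.40540818e+00,
       -8.03088777e-06,  1.57081719e+00]), 'qd': array([-0.00046381,  0.00097782, -0.00205419,  0.00074658, -0.00126327,
        0.00028378]), 'effort': array([-1.88969068e-03, -4.35916471e+01,  3.52923596e+01,  1.73015334e-02,
       -7.00984879e-05, -2.14169546e-05]), 'tcp_pos': array([ 5.24592671e-01, -9.07315828e-06,  2.30519888e-01]), 'tool_rot': array([-2.22067471e+00, -2.22060004e+00,  1.80262865e-03]), 'contact_force': array([0.53653022, 0.42337053, 0.66577365]), 'torque': array([ 0.01815338, -0.00901273,  0.01582028]), 'finger_force': 0.0, 'opening': 0.08542060413971862} 0.0187
scene {'fx': 482.6489757294335, 'fy': 482.6489757294335, 'cx': 256.584248587811, 'cy': 187.04076158035778, 'eye': array([ 0.02425316, -0.49018044,  0.74748859]), 'rotation': array([ 0.86968249, -0.28908924, -0.62383221])}
side {'fx': 385.38143866882535, 'fy': 385.38143866882535, 'cx': 249.4807731014606, 'cy': 188.79014569837625, 'eye': array([0.25637856, 0.91522305, 0.46057188]), 'rotation': array([ 0.31166996, -1.48073697, -2.3845122 ])}
wrist {'fx': 319.4307065524675, 'fy': 319.4307065524675, 'cx': 254.35819737776427, 'cy': 192.3365383703662, 'eye': array([0.52457262, 0.07859327, 0.37302528]), 'rotation': array([-0.30916497,  0.00126927,  0.0004441 ])}
```

View pics/scene0.png

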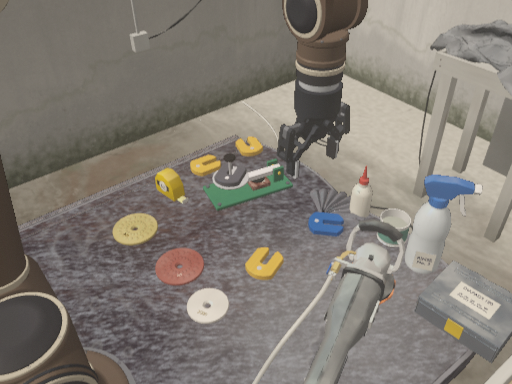

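View pics/side0.png

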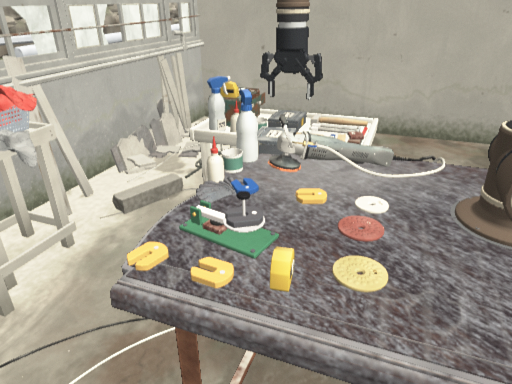

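View pics/wrist0.png

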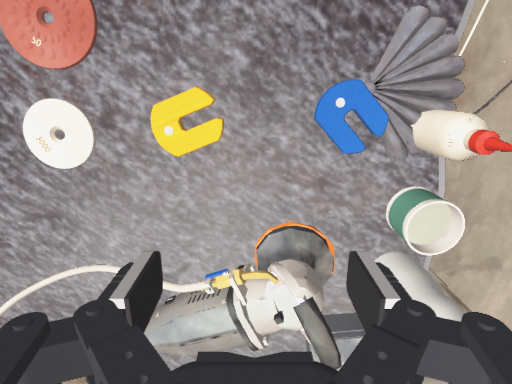

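Scene/side: the rig is at about (240,180) in scene and (240,225) in side. Three yellow slotted discs are visible, and the nearest to the base is the scene one at (264,263). In the wrist view that disc is at (187,122), with its dot at (168,131) and its slot opening to the right; blue is at (352,116).

```bash
cat > h.py <<'E'
import numpy as np, cv2
from scipy.spatial.transform import Rotation as R
def rays(c,px):
    px=np.atleast_2d(np.asarray(px,float))
    d=np.c_[(px[:,0]-c['cx'])/c['fx'],-(px[:,1]-c['cy'])/c['fy'],-np.ones(len(px))]
    return R.from_rotvec(c['rotation']).apply(d)
def plane(c,px,z):
    d=rays(c,px); return c['eye']+d*((z-c['eye'][2])/d[:,2])[:,None]
def tri(c1,p1,c2,p2):
    A=[];b=[]
    for c,p in((c1,p1),(c2,p2)):
        d=rays(c,p)[0]; d/=np.linalg.norm(d); P=np.eye(3)-np.outer(d,d); A.append(P); b.append(P@c['eye'])
    x=np.linalg.lstsq(np.vstack(A),np.hstack(b),rcond=None)[0]
    return x,[np.linalg.norm(P@x-q) for P,q in zip(A,b)]
def blobs(im,lo,hi,amin=150):
    m=cv2.inRange(cv2.cvtColor(im,cv2.COLOR_BGR2HSV),lo,hi)
    return [k for k in cv2.findContours(m,0,cv2.CHAIN_APPROX_NONE)[0] if cv2.contourArea(k)>amin]
E
python3 - <<'E'
from h import *; from bench import imaging
C={n:imaging.get_calibration(n) for n in("scene","side","wrist")}
I={n:cv2.imread(f"pics/{n}0.png") for n in C}
for n in C:
    for k in blobs(I[n],(20,120,90),(33,255,255)):
        p=plane(C[n],k[:,0,:],.014); r=cv2.minAreaRect(p[:,:2].astype(np.float32))
        print(n,k[:,0].mean(0).round(),np.round(r[0],4),np.round(r[1],4),round(r[2],1))
print('dot',plane(C['wrist'],[[168,131]],.014))
s,d=I['scene'][130:215,190:300],I['side'][165:265,165:295]
s=cv2.resize(s,None,fx=4,fy=4,interpolation=2); d=cv2.resize(d,None,fx=3,fy=3,interpolation=2)
o=np.zeros((600,800,3),np.uint8); o[:300,:390]=d; s=s[:,:400]; o[:s.shape[0],400:400+s.shape[1]]=s
cv2.imwrite("pics/c1.png",o)
E
```

```text
scene [453. 328.] [ 0.6109 -0.2944] [0.0274 0.0321] 7.2
scene [264. 262.] [0.4453 0.0384] [0.0834 0.0634] 22.1
scene [169. 184.] [0.427  0.3904] [0.1358 0.063 ] 75.0
scene [205. 165.] [0.5407 0.4018] [0.0737 0.0795] 84.3
scene [249. 146.] [0.6852 0.4011] [0.089  0.0663] 73.7
side [212. 270.] [0.5413 0.4118] [0.0667 0.0854] 75.1
side [282. 267.] [0.4276 0.3599] [0.0411 0.1285] 13.1
side [147. 255.] [0.6841 0.4146] [0.0834 0.0733] 75.3
side [311. 195.] [0.4442 0.0547] [0.0725 0.0722] 20.2
wrist [188. 121.] [0.4484 0.0446] [0.0775 0.0613] 22.1
dot [[0.4281491 0.0354524 0.014    ]]
```

View pics/c1.png

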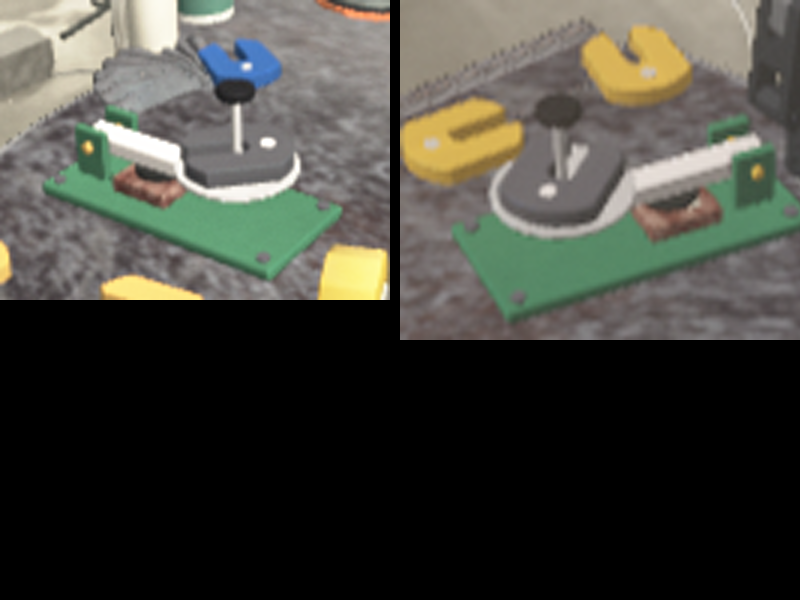

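The crop shows the black head at (229.5,157.5) in scene and (243.3,195.7) in side. The steel disc's slot direction isn't clear yet, so I'll triangulate the head and then look from above.

```bash
python3 - <<'E'
from h import *; from bench import imaging
C={n:imaging.get_calibration(n) for n in("scene","side","wrist")}
print(tri(C['scene'],[229.5,157.5],C['side'],[243.3,195.7]))
print('steel dot',tri(C['scene'],[227,177.5],C['side'],[254.3,212.5]),'bright',plane(C['scene'],[233.7,170],.057))
# head should be at z~.05+.0565
E
```

```text
(array([0.53663767, 0.27785956, 0.10476504]), [np.float64(0.000995396725633418), np.float64(0.000995396725633696)])
steel dot (array([0.51813423, 0.26546307, 0.06262697]), [np.float64(0.0009939818683232134), np.float64(0.000993981868323566)]) bright [[0.55332001 0.28650937 0.057     ]]
```

Call:
jog_arm(moves=[[0.05,0,-0.01,0,0,0,1],[0.05,0,-0.01,0,0,0,1],[0.05,0,0,0,0,0,1],[0.05,0,0,0,0,0,1],[0.03,0,0,0,0,0,1],[0,0,0,0,0,0,1],[0,0,0,0,0,0,1]])

```text
time: 1.02
tcp_pos: [0.5248, 0.2296, 0.251]
tool_rot: [2.221, 2.221, -0.001]
contact_force: [0.2, 0.4, -0.3]
opening: 0.0858
finger_force: 0.0
```

```bash
python3 - <<'E'
from h import *; from bench import imaging,ctrl
import pickle
print(ctrl.get_state()['tcp_pos'])
c=imaging.get_calibration('wrist'); im=imaging.capture('wrist')[:,:,::-1].copy()
cv2.imwrite('pics/w1.png',im); pickle.dump(c,open('w1.pkl','wb'))
d=R.from_rotvec(c['rotation']).inv().apply(np.array([.537,.278,.08])-c['eye'])
u=int(c['cx']+c['fx']*d[0]/-d[2]);v=int(c['cy']-c['fy']*d[1]/-d[2]);print(u,v)
x0,y0=max(u-100,0),max(v-75,0)
cv2.imwrite('pics/w1c.png',cv2.resize(im[y0:y0+150,x0:x0+200],None,fx=4,fy=4,interpolation=2));print(x0,y0)
E
```

```text
[0.52483634 0.22956704 0.25099506]
267 123
167 48
```

View pics/w1c.png

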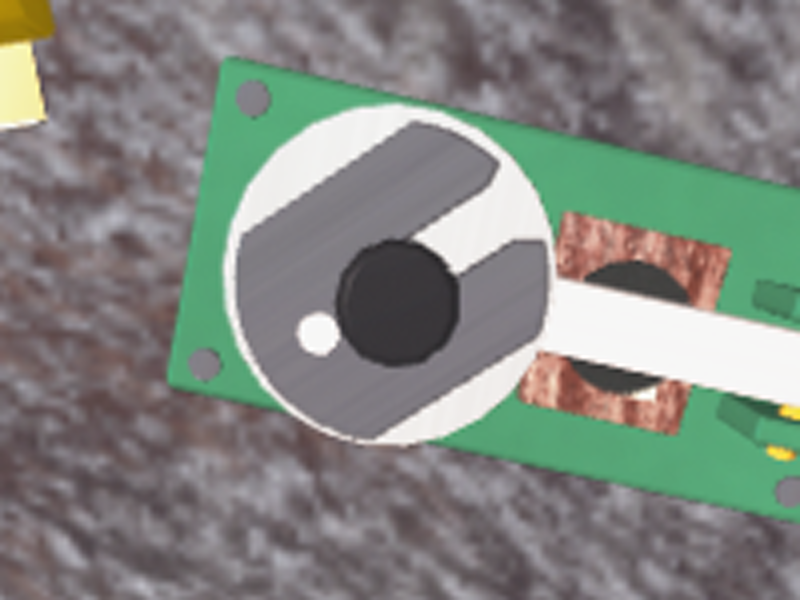

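The steel slot opens towards up-right of the crop, i.e. +x+y and away from the robot. Its dot is at crop (318,333), head centre (398,302), pan circle centre ≈(390,275). So the brass slot must face back towards the robot, slid in from the far side. I'll get the numbers next.

```bash
python3 - <<'E'
from h import *; import pickle
c=pickle.load(open('w1.pkl','rb'))
f=lambda *p:np.array(p)/4+[167,48]-.375
def ang(a,b): 
    d=b-a; return np.degrees(np.arctan2(d[0,1],d[0,0]))
print('head',plane(c,f(398,302),.111),'pan',plane(c,f(390,275),.05))
P=lambda z,*p:plane(c,f(*p),z)
a,b,e,g=P(.064,242,233),P(.064,415,122),P(.064,375,438),P(.064,545,340)
print(ang(a,b),ang(e,g),'slot edges',ang(P(.064,410,238),P(.064,490,186)),ang(P(.064,458,274),P(.064,512,240)))
n=np.array([-np.sin(np.radians(32)),np.cos(np.radians(32)),0]); print('flat dist',(a+b-e-g)[0]/2@n,'mid',(a+b+e+g)/4)
d=P(.064,318,333); print('dot',d)
E
```

```text
head [[0.53473639 0.28093514 0.111     ]] pan [[0.53473795 0.28198607 0.05      ]]
31.40636044138184 30.418642894171406 slot edges 32.41067878952225 31.98338723028972
flat dist 0.062064960947644514 mid [[0.53557026 0.28022916 0.064     ]]
dot [[0.51610768 0.26862134 0.064     ]]
```

Call:
jog_arm(moves=[[-0.046,-0.019,0.012,0,0,0,1],[-0.046,-0.019,0.012,0,0,0,1],[-0.046,-0.019,0.013,0,0,0,1],[-0.046,-0.019,0.013,0,0,0,1],[0,0,0,0,0,10,1],[0,0,0,0,0,10,1],[0,0,0,0,0,10,1],[0,0,0,0,0,10,1],[0,0,0,0,0,10,1],[0,0,0,0,0,10,1],[0,0,0,0,0,8,1],[0,0,0,0,0,0,1],[0,0,0,0,0,0,1]])

```text
time: 2.7
tcp_pos: [0.4488, 0.0454, 0.2014]
tool_rot: [3.083, 0.601, 0.0]
contact_force: [0.2, 1.0, 0.0]
opening: 0.0853
finger_force: 0.0
```

```bash
python3 - <<'E'
from h import *; from bench import imaging,ctrl
s=ctrl.get_state(); print(s['tcp_pos'],s['qpos']); T=R.from_rotvec(s['tool_rot']).as_matrix(); print(T.round(3))
c=imaging.get_calibration('wrist'); im=imaging.capture('wrist')[:,:,::-1].copy()
cv2.imwrite('pics/w2.png',im)
for k in blobs(im,(20,120,90),(33,255,255),800):
    for z in (.014,):
        p=plane(c,k[:,0,:],z); r=cv2.minAreaRect(p[:,:2].astype(np.float32))
        print(k[:,0].mean(0).round(),np.round(r[0],4),np.round(r[1],4),round(r[2],1))
        print('in tool xy', T.T@(np.r_[r[0],0]-s['tcp_pos']))
        x,y,w,h=cv2.boundingRect(k); g=im[y:y+h,x:x+w]
        wm=np.argwhere((g.min(2)>200)); print('dot', plane(c,wm.mean(0)[::-1]+[x,y],z), len(wm), (x,y,w,h))
E
```

```text
[0.44883764 0.04543588 0.20142052] [ 1.00916489e-01 -1.20224802e-02 -2.51711572e-01  1.33088352e+00
 -4.58896154e-05  2.85730773e+00]
[[ 0.927  0.376  0.   ]
 [ 0.376 -0.927 -0.   ]
 [ 0.     0.    -1.   ]]
[256. 165.] [0.4485 0.0446] [0.0781 0.0612] 22.0
in tool xy [-0.00063975  0.00060175  0.20142046]
dot [[0.42833907 0.03616599 0.014     ]] 61 (227, 131, 59, 73)
```

View pics/w2.png

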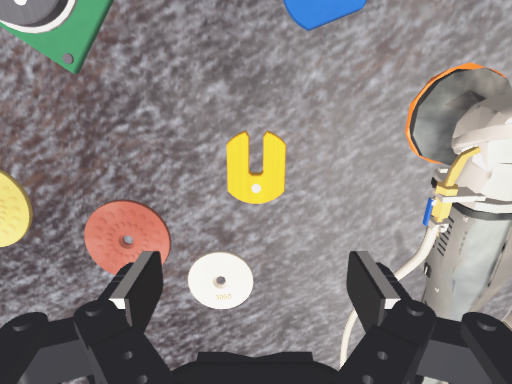

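The disc is centred under the gripper at (256,165) with the slot up along tool x, so it is aligned. Descend and grip.

Call:
jog_arm(moves=[[0,0,0.05,0,0,0,1],[0,0,0.05,0,0,0,1],[0,0,0.05,0,0,0,1],[0,0,0.03,0,0,0,1],[0,0,0.015,0,0,0,1],[0,0,0.01,0,0,0,1],[0,0,0,0,0,0,1],[0,0,0,0,0,0,-1],[0,0,0,0,0,0,-1],[0,0,0,0,0,0,-1],[0,0,0,0,0,0,-1],[0,0,0,0,0,0,-1]], newtons=60)

```text
time: 4.25
tcp_pos: [0.4502, 0.046, -0.0022]
tool_rot: [3.083, 0.599, 0.004]
contact_force: [-0.3, -0.1, 6.0]
opening: 0.0603
finger_force: 65.2
```

```bash
python3 -c "
from bench import ctrl
s=ctrl.get_state();print(s['tcp_pos'],s['contact_force'],s['opening'],s['finger_force'],ctrl.pinch_z)"
```

```text
[ 0.45016462  0.04599842 -0.00215895] [-0.2504091  -0.0848588   6.00640761] 0.0603408895624281 65.2437823265791 0.0187
```

Call:
jog_arm(moves=[[0,0,-0.03,0,0,0,-1],[0,0,-0.05,0,0,0,-1],[0,0,-0.05,0,0,-5,-1],[0,0,-0.025,0,0,-10.5,-1],[0,0,0,0,0,-10.5,-1],[0,0,0,0,0,-10.5,-1],[0,0,0,0,0,-10.5,-1],[0,0,0,0,0,-10.5,-1],[0,0,0,0,0,-10.5,-1],[0,0,0,0,0,-10.5,-1],[0,0,0,0,0,-10.5,-1],[0,0,0,0,0,-10.5,-1],[0,0,0,0,0,-10.5,-1],[0,0,0,0,0,-10.5,-1],[0,0,0,0,0,-10.5,-1],[0,0,0,0,0,-10.5,-1],[0,0,0,0,0,-10.5,-1],[0,0,0,0,0,-10.5,-1],[0,0,0,0,0,-10.5,-1],[0,0,0,0,0,-10.5,-1]])

```text
time: 6.75
tcp_pos: [0.4489, 0.046, 0.1517]
tool_rot: [-0.703, 3.062, -0.0]
contact_force: [-0.7, -0.4, -2.4]
opening: 0.0604
finger_force: 66.7
```

```bash
cat > go.py <<'E'
from h import *; from bench import ctrl
import sys
s=ctrl.get_state(); T=R.from_rotvec(s['tool_rot']).as_matrix()
h=np.degrees(np.arctan2(T[1,0],T[0,0]))%360
print(s['tcp_pos'].round(4),'tilt',T[:,2].round(4),'x heading',h.round(2),s['opening'],s['contact_force'].round(1),s['qpos'].round(2))
g=np.array(list(map(float,sys.argv[1:4])))
print('tool shift now',(T.T@(g-s['tcp_pos'])).round(4))
a=np.radians(211.5);U=np.array([[np.cos(a),np.sin(a),0],[np.sin(a),-np.cos(a),0],[0,0,-1]])
print('after turn',(U.T@(g-s['tcp_pos'])).round(4))
E
python3 go.py .5947 .3178 .15; python3 - <<'E'
from bench import imaging; import cv2,pickle
c=imaging.get_calibration('wrist'); im=imaging.capture('wrist')[:,:,::-1]; cv2.imwrite('pics/w3.png',im); pickle.dump(c,open('w3.pkl','wb'))
E
```

```text
[0.4489 0.046  0.1517] tilt [ 5.e-04  1.e-04 -1.e+00] x heading 205.85 0.06043745463690745 [-0.7 -0.4 -2.4] [ 0.1  -0.   -0.35  1.22  0.   -0.35]
tool shift now [-0.2497  0.181   0.0018]
after turn [-0.2663  0.1556  0.0017]
```

View pics/w3.png

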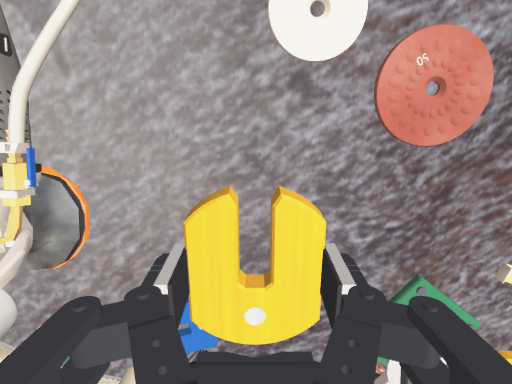

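The disc is held between the pads, slot up the image, dot at (255,316) and flats at columns ≈187 and ≈324. I'll check its offset in the tool frame from the dot.

```bash
python3 - <<'E'
from h import *; from bench import ctrl; import pickle
c=pickle.load(open('w3.pkl','rb')); im=cv2.imread('pics/w3.png'); s=ctrl.get_state(); T=R.from_rotvec(s['tool_rot']).as_matrix()
g=im[300:332,235:275]; w=np.argwhere(g.min(2)>170); d=w.mean(0)[::-1]+[235,300]
z=s['tcp_pos'][2]+.0022+.014
t=lambda px:((plane(c,px,z)-s['tcp_pos'])@T).round(4)
print(d,len(w),'dot tool',t(d),'-> centre x',t(d)[0,0]+.0226)
k=max(blobs(im,(20,120,60),(33,255,255),800),key=cv2.contourArea); p=t(k[:,0,:]); print('x range',p[:,0].min(),p[:,0].max())
print('slot edges (top)',t([[239,235],[239,275],[271,235],[271,275]]))
E
```

```text
[254.47297297 315.65540541] 296 dot tool [[-0.0237  0.0007 -0.0162]] -> centre x -0.0011000000000000003
x range -0.0404 0.0402
slot edges (top) [[ 0.0182 -0.0058 -0.0162]
 [-0.0017 -0.0062 -0.0162]
 [ 0.0181  0.008  -0.0162]
 [-0.0017  0.0082 -0.0162]]
```

Call:
jog_arm(moves=[[0,0,0,0,0,-5.7,-1],[-0.03,0.018,0,0,0,0,-1],[-0.044,0.026,0,0,0,0,-1],[-0.044,0.026,0,0,0,0,-1],[-0.044,0.026,0,0,0,0,-1],[-0.044,0.026,0,0,0,0,-1],[-0.034,0.02,0,0,0,0,-1],[-0.025,0.014,0,0,0,0,-1],[0,0,0,0,0,0,-1],[0,0,0,0,0,0,-1],[0,0,0,0,0,0,-1]])

```text
time: 8.18
tcp_pos: [0.5945, 0.3159, 0.1516]
tool_rot: [0.843, -3.026, 0.0]
contact_force: [0.5, -0.0, -2.0]
opening: 0.0605
finger_force: 66.7
```

```bash
python3 go.py .5933 .317 .068
```

```text
[0.5945 0.3159 0.1516] tilt [ 0.e+00 -1.e-04 -1.e+00] x heading 211.12 0.06047366491147513 [ 0.5 -0.  -2. ] [ 0.49  0.42  0.17  1.32 -0.   -0.05]
tool shift now [0.0005 0.0016 0.0836]
after turn [0.0005 0.0016 0.0836]
```

Call:
jog_arm(moves=[[0,0.0015,0.03,0,0,0,-1],[0,0,0.03,0,0,0,-1],[0,0,0.015,0,0,0,-1],[0,0,0.0085,0,0,0,-1],[0,0,0,0,0,0,-1],[0,0,0,0,0,0,-1]])

```text
time: 8.93
tcp_pos: [0.5947, 0.3183, 0.069]
tool_rot: [-0.844, 3.024, 0.001]
contact_force: [0.8, 0.9, -1.6]
opening: 0.0601
finger_force: 66.6
```

```bash
python3 go.py .5336 .2804 .068; python3 - <<'E'
from bench import imaging; import cv2,pickle
c=imaging.get_calibration('wrist'); im=imaging.capture('wrist')[:,:,::-1]; cv2.imwrite('pics/w4.png',im); pickle.dump(c,open('w4.pkl','wb'))
s=imaging.capture('side')[:,:,::-1]; import numpy as np
s=cv2.resize(s[130:280,150:320],None,fx=2.2,fy=2.2,interpolation=2)
o=np.zeros((384,512+s.shape[1]-90,3),np.uint8); o[:384,:422]=im[:,45:467]; o[:s.shape[0],422:422+s.shape[1]]=s[:384]; print(o.shape)
cv2.imwrite('pics/c4.png',o)
E
```

```text
[0.5947 0.3183 0.069 ] tilt [ 1.6e-03  9.0e-04 -1.0e+00] x heading 211.19 0.06009920551017838 [ 0.8  0.9 -1.6] [ 0.49  0.45  0.03  1.15  0.   -0.05]
tool shift now [ 0.0719 -0.0008  0.0009]
after turn [ 0.0719 -0.0004  0.001 ]
(384, 796, 3)
```

View pics/c4.png

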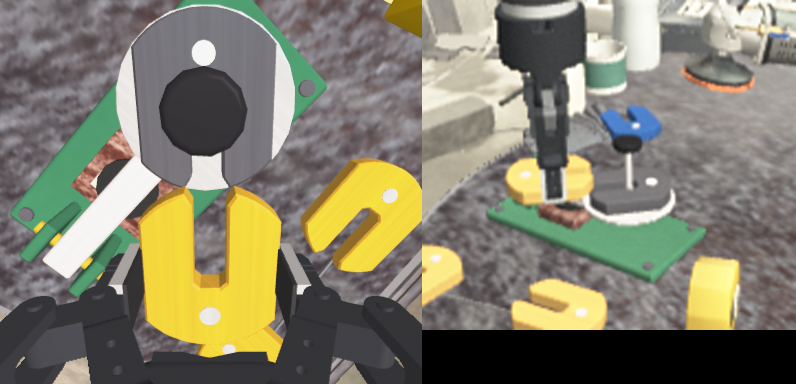

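The wrist view shows the stem head at (249,112), steel slot facing the brass, and brass slot mid at column ≈256; the side view shows the brass level with the gap above the steel. Next is the lateral offset.

```bash
python3 - <<'E'
from h import *; from bench import ctrl; import pickle
c=pickle.load(open('w4.pkl','rb')); im=cv2.imread('pics/w4.png'); s=ctrl.get_state(); T=R.from_rotvec(s['tool_rot']).as_matrix()
t=lambda px,z:((plane(c,px,z)-s['tcp_pos'])@T).round(4)[0]
m=(im[60:165,190:310].max(2)<62).astype(np.uint8); k=max(cv2.findContours(m,0,1)[0],key=cv2.contourArea); (u,v),r=cv2.minEnclosingCircle(k)
print('head px',u+190,v+60,r,t([u+190,v+60],.109))
g=im[300:332,235:275]; w=np.argwhere(g.min(2)>170); d=w.mean(0)[::-1]+[235,300]; print('dot',t(d,.0852))
z=.0852
print('slot L/R',[t(p,z) for p in ([240,230],[240,275],[273,230],[273,275])])
g=im[35:70,230:270]; w=np.argwhere(g.min(2)>190); d=w.mean(0)[::-1]+[230,35]; print('steel dot',d,len(w),t(d,.064))
E
```

```text
head px 247.57679748535156 110.8872184753418 44.909873962402344 [ 0.0717 -0.0015 -0.0402]
dot [-0.0239  0.0008 -0.0163]
slot L/R [array([ 0.0204, -0.0055, -0.0164]), array([-0.0019, -0.0058, -0.0163]), array([ 0.0204,  0.0087, -0.0164]), array([-0.0018,  0.0091, -0.0163])]
steel dot [248.39837398  52.46747967] 492 [ 0.093  -0.0019  0.0047]
```

Call:
jog_arm(moves=[[0,-0.0025,0,0,0,0,-1],[0,0,0,0,0,0,-1],[0.01,0,0,0,0,0,-1],[0.01,0,0,0,0,0,-1],[0.01,0,0,0,0,0,-1],[0.01,0,0,0,0,0,-1],[0.01,0,0,0,0,0,-1],[0.01,0,0,0,0,0,-1],[0.008,0,0,0,0,0,-1],[0.004,0,0,0,0,0,-1],[0,0,0,0,0,0,-1],[0,0,0,0,0,0,-1]])

```text
time: 10.52
tcp_pos: [0.5341, 0.2787, 0.0678]
tool_rot: [-0.845, 3.026, 0.0]
contact_force: [0.5, 0.5, -1.7]
opening: 0.0603
finger_force: 66.7
```

```bash
python3 go.py .5336 .2804 .062; python3 - <<'E'
from bench import imaging; import cv2,numpy as np
im=imaging.capture('wrist')[:,:,::-1]
s=imaging.capture('side')[:,:,::-1]
s=cv2.resize(s[150:270,170:300],None,fx=2.9,fy=2.9,interpolation=2)
o=np.zeros((384,422+s.shape[1],3),np.uint8); o[:384,:422]=im[:,45:467]; o[:s.shape[0],422:]=s
cv2.imwrite('pics/c5.png',o)
E
```

```text
[0.5341 0.2787 0.0678] tilt [ 3.e-04  2.e-04 -1.e+00] x heading 211.2 0.06028679162022696 [ 0.5  0.5 -1.7] [ 0.48  0.32 -0.16  1.09  0.   -0.06]
tool shift now [-0.0005  0.0017  0.0058]
after turn [-0.0005  0.0017  0.0058]
```

View pics/c5.png

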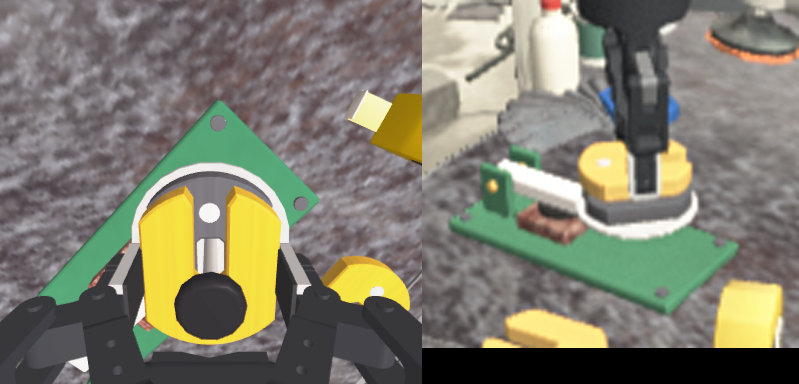

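The stem stands midway in the brass slot (crop column ≈212, slot 195–228), the head is above the disc, and there is no contact force. Lower onto the steel disc.

Call:
jog_arm(moves=[[0,0.0005,0.002,0,0,0,-1],[0,0,0.002,0,0,0,-1],[0,0,0.001,0,0,0,-1],[0,0,0,0,0,0,-1],[0,0,0,0,0,0,-1]])

```text
time: 11.25
tcp_pos: [0.5336, 0.279, 0.0628]
tool_rot: [-0.845, 3.026, 0.0]
contact_force: [-0.3, 0.2, -2.8]
opening: 0.0607
finger_force: 66.7
```

```bash
python3 go.py .5336 .2804 .062; python3 - <<'E'
from h import *; from bench import imaging,ctrl
c=imaging.get_calibration('wrist'); im=imaging.capture('wrist')[:,:,::-1].copy(); cv2.imwrite('pics/w6.png',im)
s=ctrl.get_state(); T=R.from_rotvec(s['tool_rot']).as_matrix()
t=lambda px,z:((plane(c,px,z)-s['tcp_pos'])@T).round(4)[0]
m=(im[265:345,215:295].max(2)<62).astype(np.uint8); k=max(cv2.findContours(m,0,1)[0],key=cv2.contourArea); (u,v),r=cv2.minEnclosingCircle(k)
print('head',u+215,v+265,r,t([u+215,v+265],.109))
E
```

```text
[0.5336 0.279  0.0628] tilt [ 1.e-04  1.e-04 -1.e+00] x heading 211.2 0.06072941789895281 [-0.3  0.2 -2.8] [ 0.48  0.32 -0.17  1.08  0.   -0.06]
tool shift now [-0.0008  0.0012  0.0008]
after turn [-0.0008  0.0012  0.0008]
head 253.41796875 315.48828125 36.99153518676758 [ 0.0004  0.0004 -0.0461]
```

Call:
jog_arm(moves=[[0.0005,0,0.001,0,0,0,-1],[0,0,0,0,0,0,-1],[0,0,0.0005,0,0,0,-1],[0,0,0,0,0,0,-1]])

```text
time: 11.8
tcp_pos: [0.5332, 0.2788, 0.0619]
tool_rot: [-0.845, 3.025, 0.0]
contact_force: [-2.1, -1.3, 4.8]
opening: 0.0605
finger_force: 67.4
```

Contact is felt at the expected height, so release and retreat upward.

Call:
jog_arm(moves=[[0,0,0,0,0,0,0.8],[0,0,0,0,0,0,1],[0,0,0,0,0,0,1],[0,0,0,0,0,0,1],[0,0,-0.005,0,0,0,1],[0,0,-0.02,0,0,0,1],[0,0,-0.04,0,0,0,1],[0,0,-0.05,0,0,0,1],[-0.03,0,-0.03,0,0,0,1],[0,0,0,0,0,0,1],[0,0,0,0,0,0,1]])

```text
time: 13.18
tcp_pos: [0.5583, 0.294, 0.2054]
tool_rot: [0.844, -3.025, 0.001]
contact_force: [-0.0, -0.7, -0.3]
opening: 0.0852
finger_force: 0.0
```

```bash
python3 go.py .5336 .2804 .062; python3 - <<'E'
from h import *; from bench import imaging,ctrl
c=imaging.get_calibration('wrist');im=imaging.capture('wrist')[:,:,::-1].copy()
def uv(p):
    d=R.from_rotvec(c['rotation']).inv().apply(np.array(p)-c['eye']); return [c['cx']-c['fx']*d[0]/d[2],c['cy']+c['fy']*d[1]/d[2]]
u,v=map(int,uv([.535,.281,.08])); x0,y0=max(u-70,0),max(v-64,0); print('crop',x0,y0)
s=imaging.capture('side')[:,:,::-1]; s=cv2.resize(s[150:270,170:300],None,fx=3,fy=3,interpolation=2)
w=cv2.resize(im[y0:y0+128,x0:x0+136],None,fx=3,fy=3,interpolation=2)
o=np.zeros((384,800,3),np.uint8); o[:w.shape[0],:w.shape[1]]=w; o[:360,410:]=s
cv2.imwrite('pics/c7.png',o)
k=max(blobs(im[y0:y0+128,x0:x0+136],(20,120,60),(33,255,255),300),key=cv2.contourArea)
p=plane(c,k[:,0]+[x0,y0],.078); r=cv2.minAreaRect(p[:,:2].astype(np.float32)); print(np.round(r[0],4),np.round(r[1],4),r[2])
E
```

```text
[0.5583 0.294  0.2054] tilt [-1.3e-03 -7.0e-04 -1.0e+00] x heading 211.2 0.08516987165502991 [-0.  -0.7 -0.3] [ 0.48  0.33  0.16  1.4  -0.   -0.06]
tool shift now [0.0279 0.0011 0.1435]
after turn [0.0281 0.0013 0.1434]
crop 184 89
[0.5348 0.2806] [0.0774 0.0612] 31.212886810302734
```

View pics/c7.png

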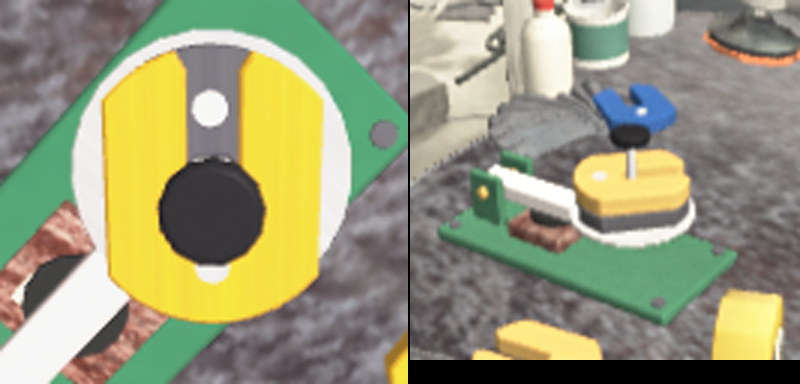

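The brass disc lies flat on the steel disc. The stem is within about 1–2 mm of its centre, the slots are opposed (brass at crop top, steel dot seen through it), and the gripper is clear.

```bash
python3 -c "
from bench import ctrl
print(ctrl.hand_in())"
```

```text
the job is handed in; nothing more can be done
None
```

The job is handed in: the brass weight lies flat on the steel one, stem within about 1–2 mm of its centre and slots opposite; the images showed the steel slot facing away from the robot (not towards it as the brief says), so the brass slot faces the robot.

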